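# Shut and latch the mesh cage gate

### The job

Close the gate of the small mesh cage on the bench and latch it: lift the pivoting latch bar by its thumb piece, carry the gate in so that the bar passes over the striker, press the gate gently against the spring buffer until the bar is over the notch behind the striker, and holding it there let the bar down fully into the notch, then let go. Do not force anything against the latch post or its keeper (16 N at most), and leave the things in and beside the cage where they are.

Things in the scene. Friction and masses are not known exactly. Their poses are not given: they have to be found in the camera images.
- cage: Small open-topped storage cage: plywood base 255 x 320 x 12 mm with steel mesh back and sides, 112 mm high, fixed on the bench. Origin on the bench, under the middle of the gate opening; its x points into the cage (away from the robot), y to the hinge side (left), z up. The gate hinge is at its (0, +125 mm), the latch post at (0, -125 mm).
- hinge_line (a point): A point on the gate's vertical hinge axis (left end of the gate), 100 mm above the bench, in the plane of the shut gate. Its axes are the cage's.
- gate (a joint): Swing of the mesh gate (220 mm from hinge axis to free edge, 10 mm thick, top edge 118 mm above the bench, 0.7 kg, light hinge friction) about the vertical hinge line, rad: 0 = square in the opening, positive = open towards the robot; starts 0.35 to 0.65. Latched it reads -0.08 to 0.08, by the keeper's setting. It stays where left until it meets the buffer.
- latch (a joint): Angle of the latch bar on the gate, rad: 0 = level, as when it lies on the floor of the notch; -0.10 = hanging free (its lowest, as at the start); positive = free end raised, up to 0.9; about 0.13 lying on top of the striker, clear of it from 0.16. It falls by its own weight (0.12 kg). The bar is 8 mm thick, 12 mm high and reaches 140 mm from its pivot towards the latch post.
- pivot (a point): Centre of the bar's pivot, on the front (robot side) of the gate: 130 mm from the hinge line along the gate, 22 mm in front of the gate's middle plane, 100 mm above the bench. The pivot axis is horizontal, at right angles to the gate. Axes: x into the cage through the gate, y along the gate to the hinge, z up (turns with the gate).
- thumb (a point): Grip point on the thumb piece, an upright steel plate on the bar, 10 mm thick (across the gate) and 24 mm wide, standing above the gate; with the bar level it is 75 mm from the pivot towards the free end and 62 mm above it (162 mm above the bench); the round top ends 22 mm higher. Turns with the bar: x across the plate (normal to the gate), y along the bar to the hinge, z up the plate.
- post: Wooden latch post, 130 x 36 x 66 mm, fixed on the cage's base at the gate's free end; origin under the gate's plane, on the base, x into the cage. On its top sits the steel keeper, bolted through slots: it may be set up to 20 mm nearer or farther (along x) than its mean setting, at which a latched gate reads 0. The setting is not measured and must be felt.
- steel_tin: Open steel tin, 67 mm wide, 39 mm high, stored in the cage; origin under its centre. Leave alone.
- black_box: Small black plastic case, 64 x 86 x 26 mm, stored in the cage; origin under its centre. Leave alone.
- brass_fitting: Brass pipe fitting, 26 x 38 x 23 mm, on the bench right of the cage; origin under its centre. Leave alone.
- hex_nut: Steel hexagon nut, 24 x 27 x 13 mm, on the bench left of the cage; origin under its centre. Leave alone.
- notch_mean (a point): On the post: floor of the keeper's notch at the MEAN keeper setting, where the middle of the latched bar lies (94 mm above the bench). The striker in front is square, 14 mm thick, 30 mm wide, 16 mm above this floor. The bar (8 mm) bears on its back when latched and has 4 mm free behind, then a back plate, 61 mm high: a hard stop, for the raised bar too. Axes as post.
- buffer_mean (a point): On the post: tip of the spring buffer at the mean setting (it moves with the keeper), behind the gate's free edge. It pushes the gate open: 2.5 N at first touch, then 0.6 N per mm; touched 3 to 9 mm before the bar clears the striker. Push needed at the thumb piece: 4.5 to 8.5 N where the bar just clears the striker, 6.5 to 10.5 N where it meets the back plate; beyond, it rises steeply.

How it is judged:
By the outcome, as a careful person would: the job done as asked, in the order asked, and still so for the second after the job is handed in, with the robot touching nothing.
It also fails if it takes over 61 s, if anything falls off the work surface, if the arm or the gripper's body presses on something with over 40 N, if the wrist force passes 120 N, or if a joint passes its speed limit or range.

### The arm

A 6-joint arm with a two-finger parallel gripper is mounted at the origin on a cart in front of the work surface, level with it; the furniture and walls round the work are solid. World frame = base frame: x ahead of the robot, y to its left, z up, the work surface at z = 0. Lengths are in m, angles in rad, forces in N, time in s.
With the tool pointing down it reaches from about 0.4 to 0.825 m from the base axis. Payload 7 kg.
Tool frame: the origin (TCP) lies midway between the tips of the shut fingers; the grasp point (between the pads) lies 19 mm behind it; z points along the fingers, y is the line along which they close (so a half turn about z gives the same grasp; the last joint's range is limited). The gripper opens to 88 mm and grips with 3 to 60 N. Pads are 19 mm wide; open, the fingers measure 130 mm over their backs; the gripper's body (78 mm by 193 mm) begins 47 mm behind the grasp point.
Start: joints at [1.633, 0.359, 0.012, 0, -1.224, -0.288], TCP at [0.151, 0.658, 0.227] pointing down, gripper open.
Joint ranges: [-3.07, 3.07], [-1.43, 2.12], [-1.02, 1.25], [-3.03, 1.67], [-3.05, -0], [-3.03, 3.03]. Speed limits (rad/s): [2.39, 2.39, 3.01, 3.14, 3.14, 3.14].

### API

Orientations are given as [roll, pitch, yaw] about the fixed x, y, z axes, in that order (R = Rz(yaw) Ry(pitch) Rx(roll)).
In Python, from station import arm, grab_frame, camera_params, spot_in gives the robot as it stands.
- The arm moves only by the shell command python3 -m jog 'ROWS' [FORCE]. ROWS is JSON, a list that holds one entry, the list of rows, each a list of 7 numbers: the shift along the tool's x, y, z in mm, then the turn, a rotation vector about the tool's x, y, z in rad, then the finger opening in mm, from 0 to 87.6. In form: [[[x, y, z, wx, wy, wz, fingers], ...]]. A call has 1 to 20 rows; each row is the pose to reach, as a shift and turn from the pose commanded when the call began, along the tool's axes at that moment; what a row does not reach only later rows make up. A row lasts 1/8 s, in which the tool goes at most 62.5 mm and 10.7 degrees, less where a joint would pass 70% of its speed; a pose out of reach is approached as far as the arm can. A call with a gripper value outside its range is refused whole. The fingers move at their own pace and stop on an object; FORCE is the grip in N (left out, the last holds). Time passes only in rows, so rows that repeat a pose let the fingers close. It gives the time, the measured TCP pose, the force, the opening and the grip force at its end, in the units of the state.
- arm.get_state(): the state, without advancing time (a new reading comes with each control period).
- grab_frame(name): name is "scene" or "top" or "wrist"; returns (picture, depth): 480x640x3 uint8, blue, green, red; 480x640 float32, m along the optical axis (not along the pixel's ray), 0 where there is no reading.
- camera_params(name): a dict with "mtx" (3x3 intrinsics, pixels), "k1" (the pictures are not rectified: a ray, as slopes to the right and down, at radius r is drawn at 1 + k1 r^2 times it, then the intrinsics apply), "R" (3x3) and "t" (3): a world point X has camera coordinates R X + t. Camera axes: x right, y down, z forward; pixel columns grow to the right and rows downward; lengths in m; the calibration is good to about 2 mm. A picture is of the moment at which its call begins: read the wrist's pose just before it. camera_params takes no time and is no camera call; for the wrist camera it gives the pose at the moment of the call.
- arm.job_done(): hands the job in; it is judged then, once.
Trained networks look in the newest picture that a camera, given by its name, has taken for a name from the list of things; names that differ only in an ending like _2 or _b are one class to them, and where a whole thing is asked for, a point or a joint stands for the part that bears it (a point fixed in the world has none). Each returns a list of dicts, best first, with "confidence" (0 to 1); they miss things now and then, are a little off and sometimes report something else, mostly with a low value. They report only what shows in the picture. A call takes as long as a camera call.
- spot_in(query, camera): "uv" ([column, row] in pixels, amid what is visible of it).
The state is a dict: "t": time; "q": joint angles; "qd": joint speeds; "joint_efforts": joint torques, N m; "eef_pos": TCP position; "ee_rot": TCP orientation; "force": force on the tool from outside, world axes, zero at the start; "moment": the same for the moment, N m; "width": finger opening in m; "gripper_force": force on a finger pad.
Only numpy, scipy, OpenCV 4.12 (cv2) and the standard library are available. Lean on these libraries where they do the work, as an engineer would, in place of code of your own. Each camera call takes 0.05 s, during which the arm holds its last target. There are 200 camera calls.

## Working session

There is one attempt and no reset: what is moved stays moved. The work goes in short steps, Python scripts to look and compute and a shell command to move; the robot and the scene stay as the last step left them, time stands still between calls to the robot, and variables do not carry over. Pictures are saved under pics/ and viewed, at most 10 in all, crops included, and the job is handed in when it is done.

```bash
ls; mkdir -p pics
cat > h.py <<'E'
import numpy as np, cv2
from station import arm, grab_frame, camera_params, spot_in
from scipy.spatial.transform import Rotation as Ro
def w(cam,P,uv,d):
    K=np.array(P['mtx']);s=np.array([(uv[0]-K[0,2])/K[0,0],(uv[1]-K[1,2])/K[1,1]])
    u=s.copy()
    for _ in range(10): u=s/(1+P['k1']*(u@u))
    c=np.array([u[0]*d,u[1]*d,d]); return np.array(P['R']).T@(c-np.array(P['t']))
def proj(P,X):
    c=np.array(P['R'])@np.array(X)+np.array(P['t']);u=c[:2]/c[2];u=u*(1+P['k1']*(u@u));K=np.array(P['mtx'])
    return np.array([K[0,0]*u[0]+K[0,2],K[1,1]*u[1]+K[1,2]])
def st():
    s=arm.get_state();print('t',round(s['t'],2),'p',np.round(s['eef_pos'],4),'r',np.round(s['ee_rot'],3),'F',np.round(s['force'],1),'w',round(s['width'],4),'g',round(s['gripper_force'],1),'q',np.round(s['q'],3));return s
E
python3 - <<'E'
from h import *
st()
for c in ['scene','top']:
    im,d=grab_frame(c);P=camera_params(c);cv2.imwrite(f'pics/{c}0.png',im);np.save(f'{c}0.npy',d)
    for n in ['thumb','gate','post','cage','latch','steel_tin','brass_fitting','hex_nut']:
        for r in spot_in(n,c)[:1]:
            u=r['uv'];dd=d[int(u[1]),int(u[0])];print(c,n,np.round(u),round(r['confidence'],2),np.round(w(c,P,u,dd),3) if dd>0 else None)
E
```

```text
pics
t 0.0 p [0.151  0.6574 0.2256] r [ 3.14  -0.    -0.226] F [0.2 0.4 0.6] w 0.0877 g 0.0 q [ 1.633  0.359  0.011 -0.    -1.224 -0.288]
scene thumb [232. 294.] 0.56 [0.46  0.004 0.141]
scene gate [247. 293.] 0.73 [0.489 0.017 0.116]
scene post [337. 318.] 0.8 [ 0.593 -0.089  0.088]
scene cage [300. 286.] 0.72 [0.62  0.074 0.011]
scene latch [234. 297.] 0.63 [0.462 0.007 0.13 ]
scene steel_tin [314. 246.] 0.83 [0.706 0.158 0.012]
scene brass_fitting [354. 383.] 0.69 [ 0.57  -0.167  0.022]
scene hex_nut [230. 256.] 0.41 [0.548 0.234 0.01 ]
top thumb [329. 321.] 0.8 [0.465 0.016 0.153]
top gate [303. 298.] 0.9 [0.503 0.067 0.105]
top post [372. 244.] 0.68 [ 0.613 -0.07   0.085]
top cage [305. 239.] 0.85 [0.625 0.067 0.011]
top latch [327. 321.] 0.56 [0.462 0.019 0.129]
top steel_tin [273. 207.] 0.77 [0.694 0.139 0.014]
top brass_fitting [405. 265.] 0.6 [ 0.572 -0.151  0.019]
top hex_nut [309. 296.] 0.55 [0.508 0.054 0.118]
```

View pics/top0.png

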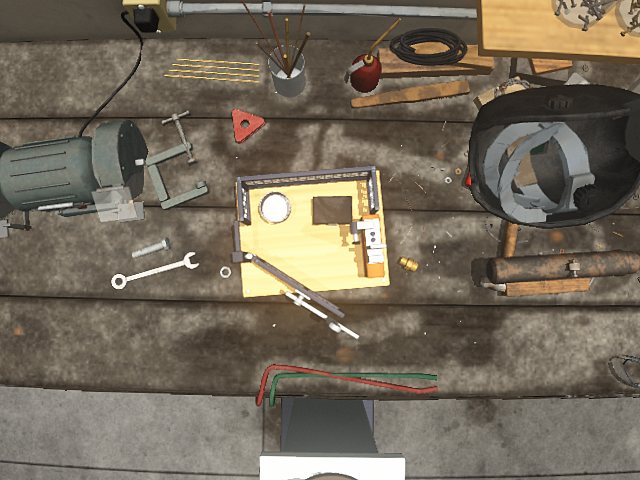

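View pics/scene0.png

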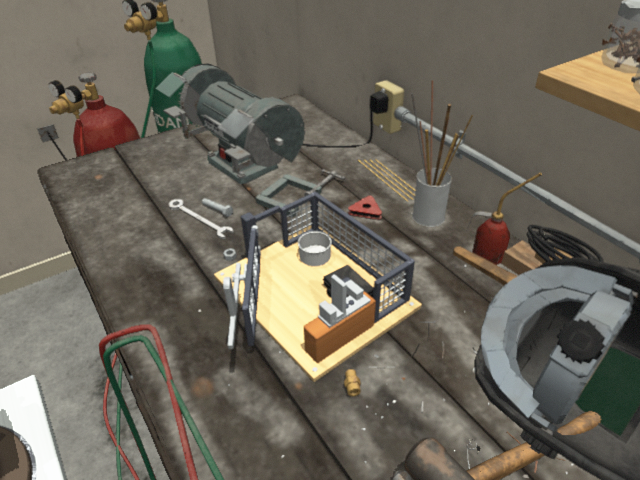

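Run:
```python
from h import *
P=camera_params('top');d=np.load('top0.npy');im=cv2.imread('pics/top0.png')
pts=[];uv=[]
for v in range(160,350):
    for u in range(220,420):
        if d[v,u]>0: pts.append(w('top',P,(u,v),d[v,u]));uv.append((u,v))
X=np.array(pts);uv=np.array(uv);np.save('X.npy',X)
b=X[(abs(X[:,2]-.012)<.005)&(abs(X[:,0]-.62)<.2)&(abs(X[:,1]-.06)<.22)]
hsv=cv2.cvtColor(im,cv2.COLOR_BGR2HSV)
m=np.array([hsv[v,u,1]>60 and hsv[v,u,2]>150 for u,v in uv])
bb=X[m&(abs(X[:,2]-.012)<.008)]
print('base rect',cv2.minAreaRect((bb[:,:2]*1000).astype(np.float32)),len(bb),np.median(bb[:,2]))
for lo,hi in [(.105,.128),(.145,.2),(.088,.1)]:
    g=X[(X[:,2]>lo)&(X[:,2]<hi)&(X[:,0]<.6)&(X[:,1]>-.12)&(X[:,1]<.2)]
    print(lo,len(g));
    if len(g)>5:
        r=cv2.fitLine((g[:,:2]*1000).astype(np.float32),cv2.DIST_HUBER,0,.01,.01).ravel();print(r,np.degrees(np.arctan2(r[0],-r[1])))
        i=np.argsort(g[:,1]);print(np.round(g[i[::max(1,len(i)//25)]],3).tolist())
k=X[(X[:,1]<-.05)&(X[:,1]>-.12)&(X[:,0]>.55)&(X[:,2]>.1)];print('keeper',len(k));
print(np.round(k[np.argsort(k[:,0])][::max(1,len(k)//30)],3).tolist())
cr=im[160:350,220:420];cv2.imwrite('pics/c1.png',cv2.resize(cr,None,fx=3,fy=3,interpolation=cv2.INTER_CUBIC))
```

```text
base rect ((635.25830078125, 22.58441162109375), (268.2119445800781, 383.31524658203125), 6.012434005737305) 10002 0.011767939072188444
0.105 953
[4.942412e-01 8.693248e-01 5.310121e+02 8.805109e+01] 150.38026
[[0.589, -0.09, 0.107], [0.591, -0.08, 0.11], [0.579, -0.069, 0.108], [0.478, -0.009, 0.111], [0.481, 0.003, 0.118], [0.488, 0.013, 0.117], [0.466, 0.022, 0.108], [0.503, 0.033, 0.114], [0.511, 0.045, 0.117], [0.517, 0.054, 0.119], [0.52, 0.062, 0.116], [0.492, 0.07, 0.107], [0.5, 0.074, 0.108], [0.526, 0.08, 0.119], [0.502, 0.086, 0.108], [0.507, 0.092, 0.106], [0.545, 0.1, 0.117], [0.55, 0.111, 0.121], [0.55, 0.123, 0.119], [0.556, 0.135, 0.117], [0.567, 0.147, 0.12], [0.579, 0.159, 0.117], [0.584, 0.184, 0.12], [0.59, 0.19, 0.123], [0.578, 0.195, 0.123], [0.588, 0.2, 0.121]]
0.145 96
[  0.5276639   0.8494533 459.34454     7.2929955] 148.15225
[[0.453, -0.005, 0.167], [0.458, -0.003, 0.163], [0.453, -0.003, 0.171], [0.458, -0.001, 0.155], [0.452, -0.001, 0.175], [0.456, -0.001, 0.176], [0.453, 0.001, 0.172], [0.455, 0.001, 0.174], [0.461, 0.003, 0.163], [0.454, 0.003, 0.175],
[... 1250 characters left out ...]
74, 0.108], [0.581, -0.078, 0.11], [0.583, -0.082, 0.111], [0.585, -0.084, 0.108], [0.587, -0.086, 0.111], [0.589, -0.088, 0.108], [0.602, -0.07, 0.109], [0.604, -0.061, 0.155], [0.605, -0.058, 0.13], [0.606, -0.084, 0.153], [0.608, -0.084, 0.154], [0.644, -0.057, 0.101], [0.65, -0.053, 0.101], [0.679, -0.075, 0.114], [0.685, -0.077, 0.113], [0.691, -0.079, 0.113], [0.697, -0.071, 0.112], [0.703, -0.071, 0.111], [0.71, -0.077, 0.11], [0.717, -0.068, 0.104], [0.722, -0.075, 0.109], [0.729, -0.071, 0.113], [0.736, -0.073, 0.11], [0.741, -0.069, 0.112], [0.748, -0.067, 0.111], [0.755, -0.064, 0.115], [0.759, -0.064, 0.105], [0.761, -0.061, 0.114], [0.764, -0.053, 0.109], [0.768, -0.057, 0.112]]
```

View pics/c1.png

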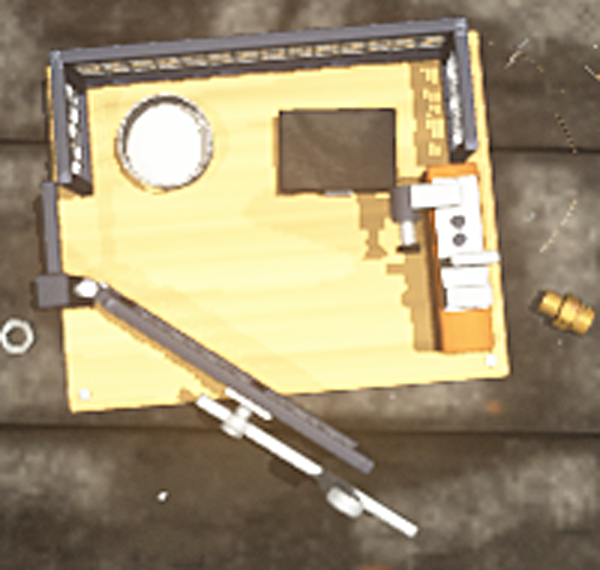

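```bash
cat >> h.py <<'E'
def ray(P,uv,z):
    a=w('',P,uv,1.);C=-np.array(P['R']).T@np.array(P['t']);return C+(a-C)*(z-C[2])/(a[2]-C[2])
def tool(g,th):  # tool R for gate yaw g, bar angle th
    return Ro.from_matrix(np.array([[np.sin(g),-np.cos(g),0],[-np.cos(g),-np.sin(g),0],[0,0,-1.]]).T)*Ro.from_rotvec([0,th,0])
def rel(s,p,R):
    R0=Ro.from_euler('xyz',s['ee_rot']);return np.round(np.r_[R0.inv().apply(np.array(p)-s['eef_pos'])*1000,(R0.inv()*R).as_rotvec()],3)
E
python3 - <<'E'
from h import *
P=camera_params('top')
c=[ray(P,(220+u/3,160+v/3),.012)[:2] for u,v in [(70,411),(508,376),(478,30),(46,55)]]
print(np.round(c,3))
print('front yaw',np.arctan2(c[1][0]-c[0][0],c[0][1]-c[1][1]),'left',np.arctan2(*(c[3]-c[0])[::-1]),'right',np.arctan2(*(c[2]-c[1])[::-1]), [np.linalg.norm(c[i]-c[i-1]) for i in range(4)])
print('center',np.mean(c,0))
print('hinge',ray(P,(220+88/3,160+288/3),.12))
X=np.load('X.npy')
g=X[(X[:,2]>.111)&(X[:,2]<.127)&(X[:,1]>0)&(X[:,1]<.14)&(X[:,0]>.47+.5*X[:,1])&(X[:,0]<.57)]
r=cv2.fitLine((g[:,:2]*1000).astype(np.float32),cv2.DIST_HUBER,0,.01,.01).ravel();print('gate',r,'g',-np.arctan2(r[0],r[1]))
b=ray(P,(220+415/3,160+530/3),.09),ray(P,(220+200/3,160+402/3),.106);print('bar ends',b,np.arctan2(*(b[1]-b[0])[:2]))
g=-.52;print(rel(arm.get_state(),[.458,.006,.30],tool(g,0)))
E
```

```text
[[ 0.497  0.2  ]
 [ 0.527 -0.117]
 [ 0.781 -0.094]
 [ 0.758  0.225]]
front yaw 0.0953221121855741 left 0.09550611511163931 right 0.0925159305600359 [np.float64(0.26170635257769626), np.float64(0.3186399973410028), np.float64(0.25491761316476275), np.float64(0.31947565474307654)]
center [0.64083625 0.05325088]
hinge [0.58435351 0.17180525 0.12      ]
gate [  0.5310544   0.8473377 520.9541     70.06128  ] g -0.55984443
bar ends (array([ 0.42753091, -0.0447904 ,  0.09      ]), array([0.5111344 , 0.09855398, 0.106     ])) 0.5280012527977427
[445.017 566.579 -73.419  -0.     -0.      1.865]
```

```bash
python3 -m jog '[[[35,45,-10,0,0,0.15,60],[72,93,-20,0,0,0.3,60],[110,140,-30,0,0,0.47,60],[148,190,-40,0,0,0.63,60],[185,238,-50,0,0,0.79,60],[223,285,-60,0,0,0.95,60],[260,332,-70,0,0,1.1,60],[297,380,-73,0,0,1.25,60],[335,427,-73,0,0,1.4,60],[370,474,-73,0,0,1.56,60],[408,520,-73,0,0,1.71,60],[445,567,-73,0,0,1.865,60],[445,567,-73,0,0,1.865,60],[445,567,-73,0,0,1.865,60]]]' 12
python3 - <<'E'
from h import *
s=st();P=camera_params('wrist')
im,d=grab_frame('wrist');np.save('w1.npy',d);cv2.imwrite('pics/w1.png',im)
for n in ['thumb','pivot','latch','gate']:
    for r in spot_in(n,'wrist')[:2]:
        u=r['uv'];dd=d[int(u[1]),int(u[0])];print(n,np.round(u),round(r['confidence'],2),np.round(w('',P,u,dd),4) if dd>0 else None)
pts=np.array([np.r_[w('',P,(u,v),d[v,u]),u,v] for v in range(0,480,2) for u in range(0,640,2) if d[v,u]>0]);np.save('W1.npy',pts)
T=pts[(pts[:,2]>.14)&(pts[:,2]<.185)&(abs(pts[:,0]-.458)<.04)&(abs(pts[:,1]-.006)<.04)]
print(len(T))
if len(T)>10:
    print(cv2.minAreaRect((T[T[:,2]>.16][:,:2]*1000).astype(np.float32)),np.round(T.mean(0),3),T[:,2].max())
    r=cv2.fitLine((T[:,:2]*1000).astype(np.float32),cv2.DIST_HUBER,0,.01,.01).ravel();print(r,np.arctan2(r[0],r[1]))
G=pts[(pts[:,2]>.111)&(pts[:,2]<.125)&(pts[:,0]>.47+.55*pts[:,1]-.0)&(pts[:,1]<.15)&(pts[:,0]<.57)]
print(len(G));r=cv2.fitLine((G[:,:2]*1000).astype(np.float32),cv2.DIST_HUBER,0,.01,.01).ravel();print('gate',r,np.arctan2(r[0],r[1]))
E
```

```text
t: 2.65
eef_pos: [0.4578, 0.0053, 0.2995]
ee_rot: [3.141, 0.0, -2.092]
force: [-0.1, -0.2, 0.4]
width: 0.06
gripper_force: 0.0
t 2.65 p [0.4578 0.0053 0.2995] r [ 3.141  0.    -2.092] F [-0.1 -0.2  0.4] w 0.06 g 0.0 q [ 0.444 -0.052 -0.319 -0.    -1.305 -0.964]
thumb [313. 227.] 0.9 [0.4556 0.0016 0.1736]
thumb [134. 214.] 0.35 [ 0.5993 -0.0727  0.0927]
pivot [296. 257.] 0.77 [0.5039 0.0486 0.034 ]
latch [312. 225.] 0.96 [4.554e-01 1.000e-04 1.726e-01]
gate [298. 258.] 0.67 [ 0.5096  0.0595 -0.0025]
120
((456.0957336425781, 4.1754608154296875), (23.62054443359375, 8.650782585144043), 60.178836822509766) [4.550e-01 2.000e-03 1.700e-01 3.141e+02 2.267e+02] 0.17496552994795248
[  0.50084525   0.86553687 455.11273      2.4913926 ] 0.52457505
453
gate [  0.51244795   0.8587183  507.6336      48.218487  ] 0.53803307
```

View pics/w1.png

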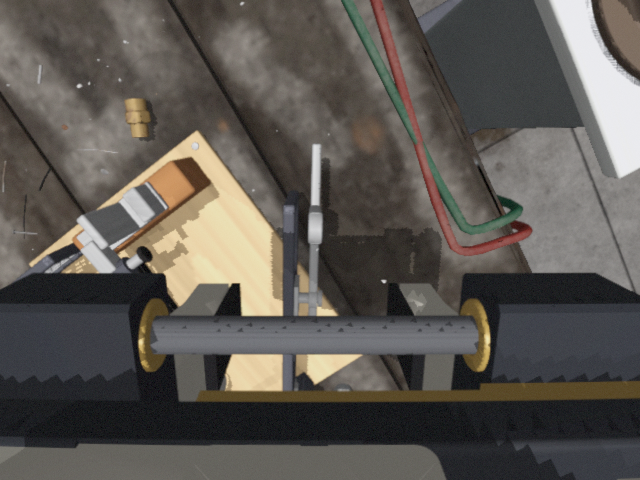

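```bash
cat >> h.py <<'E'
H=np.array([.583,.173])
def tcp(g,th,H=H):
    e=np.array([np.sin(g),-np.cos(g)]);n=np.array([np.cos(g),np.sin(g)])
    a=.075*np.cos(th)-.062*np.sin(th);z=.1+.075*np.sin(th)+.062*np.cos(th)
    p=np.r_[H+(.13+a)*e-.022*n,z];R=tool(g,th);return p+.019*R.as_matrix()[:,2],R
E
python3 - <<'E'
from h import *
s=st();p,R=tcp(-.535,-.1);print(p,rel(s,p,R))
E
```

```text
t 2.9 p [0.4577 0.0068 0.2998] r [-3.141e+00  1.000e-03 -2.088e+00] F [-0.   0.4  0.5] w 0.0602 g 0.0 q [ 0.447 -0.053 -0.319 -0.    -1.305 -0.964]
[0.45755904 0.00449077 0.13529767] [ 2.13800e+00 -9.52000e-01  1.64497e+02  1.00000e-03 -9.90000e-02
  1.80000e-02]
```

```bash
python3 -m jog '[[[2,-1,40,0,-0.1,0.018,45],[2,-1,90,0,-0.1,0.018,40],[2,-1,130,0,-0.1,0.018,40],[2,-1,155,0,-0.1,0.018,40],[2,-1,164.5,0,-0.1,0.018,40],[2,-1,164.5,0,-0.1,0.018,40]]]'
python3 - <<'E'
from h import *
s=st()
im,d=grab_frame('wrist');cv2.imwrite('pics/w2.png',im)
E
```

```text
t: 3.65
eef_pos: [0.4579, 0.0039, 0.1352]
ee_rot: [3.141, 0.1, -2.107]
force: [0.3, 0.6, -0.3]
width: 0.0403
gripper_force: 0.0
t 3.65 p [0.4579 0.0039 0.1352] r [ 3.141  0.1   -2.107] F [ 0.3  0.6 -0.3] w 0.0403 g 0.0 q [ 0.385  0.054 -0.583 -0.081 -0.857 -0.871]
```

View pics/w2.png

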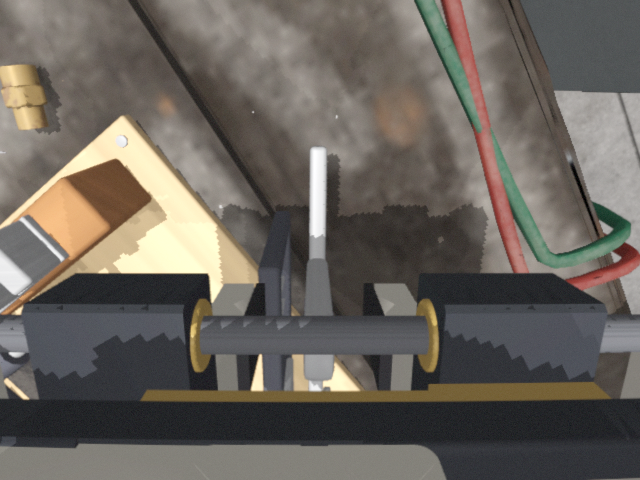

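```bash
python3 -m jog '[[[0,0,0,0,0,0,15],[0,0,0,0,0,0,0],[0,0,0,0,0,0,0],[0,0,0,0,0,0,0],[0,0,0,0,0,0,0],[0,0,0,0,0,0,0]]]' 20
python3 - <<'E'
from h import *
s=st();p0,R0=tcp(-.535,-.1)
for g,th in [(-.535,0),(-.535,.1),(-.535,.2),(-.535,.3)]:
    p,R=tcp(g,th); print(g,th,np.round(np.r_[R0.inv().apply(p-p0)*1000,(R0.inv()*R).as_rotvec()],3).tolist())
p0,R0=tcp(-.535,.3)
for g in np.arange(-.475,.16,.06):
    p,R=tcp(g,.3); print(round(g,3),np.round(np.r_[R0.inv().apply(p-p0)*1000,(R0.inv()*R).as_rotvec()],3).tolist())
E
```

```text
t: 4.45
eef_pos: [0.4579, 0.0033, 0.1353]
ee_rot: [3.141, 0.1, -2.109]
force: [-1.5, -1.6, 3.2]
width: 0.0103
gripper_force: 20.0
t 4.45 p [0.4579 0.0033 0.1353] r [ 3.141  0.1   -2.109] F [-1.5 -1.6  3.2] w 0.0103 g 20.0 q [ 0.383  0.054 -0.583 -0.081 -0.856 -0.871]
-0.535 0 [-4.668, 0.0, -7.273, 0.0, 0.1, 0.0]
-0.535 0.1 [-10.038, 0.0, -14.043, 0.0, 0.2, 0.0]
-0.535 0.2 [-16.057, 0.0, -20.243, -0.0, 0.3, 0.0]
-0.535 0.3 [-22.665, -0.0, -25.812, 0.0, 0.4, 0.0]
-0.475 [0.935, -11.369, 0.289, 0.018, 0.0, -0.057]
-0.415 [1.218, -22.777, 0.377, 0.035, 0.0, -0.115]
-0.355 [0.846, -34.182, 0.262, 0.053, 0.0, -0.172]
-0.295 [-0.178, -45.543, -0.055, 0.071, 0.0, -0.229]
-0.235 [-1.851, -56.819, -0.573, 0.089, 0.0, -0.287]
-0.175 [-4.167, -67.97, -1.289, 0.106, 0.0, -0.344]
-0.115 [-7.118, -78.955, -2.202, 0.124, 0.0, -0.401]
-0.055 [-10.692, -89.736, -3.308, 0.142, 0.0, -0.459]
0.005 [-14.878, -100.273, -4.602, 0.16, 0.0, -0.516]
0.065 [-19.66, -110.528, -6.082, 0.177, 0.0, -0.573]
0.125 [-25.021, -120.464, -7.74, 0.195, 0.0, -0.631]
```

```bash
python3 -m jog '[[[-2.3,0,-3.7,0,0.05,0,0],[-4.7,0,-7.3,0,0.1,0,0],[-7.3,0,-10.7,0,0.15,0,0],[-10,0,-14,0,0.2,0,0],[-13,0,-17.2,0,0.25,0,0],[-16.1,0,-20.2,0,0.3,0,0],[-19.3,0,-23.1,0,0.35,0,0],[-22.7,0,-25.8,0,0.4,0,0],[-22.7,0,-25.8,0,0.4,0,0]]]'
python3 - <<'E'
from h import *
s=st();im,d=grab_frame('scene');cv2.imwrite('pics/s2.png',cv2.resize(im[200:400,160:440],None,fx=2.8,fy=2.8))
E
```

```text
t: 5.58
eef_pos: [0.4682, 0.02, 0.1639]
ee_rot: [3.141, -0.304, -2.107]
force: [-2.6, -3.7, 12.0]
width: 0.0098
gripper_force: 20.0
t 5.58 p [0.4682 0.02   0.1639] r [ 3.141 -0.304 -2.107] F [-2.6 -3.7 12. ] w 0.0098 g 20.0 q [ 0.579  0.204 -0.457  0.142 -1.188 -1.187]
```

View pics/s2.png

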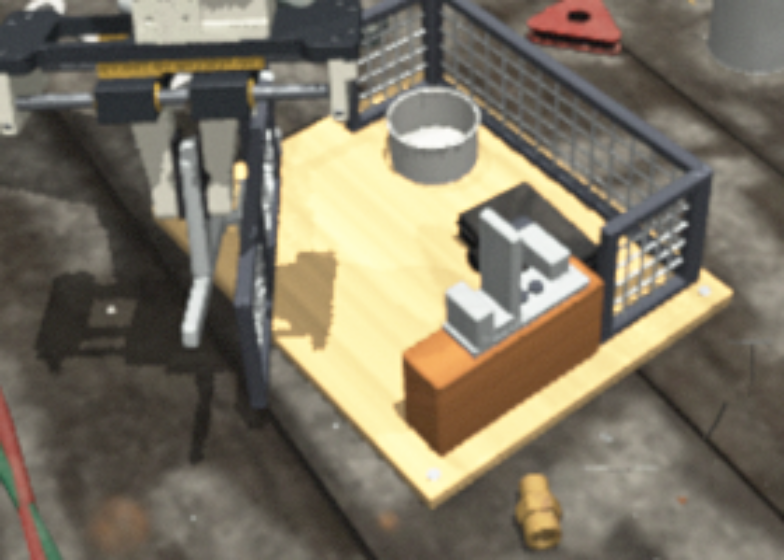

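```bash
python3 -m jog '[[[0.3,0,-0.3,0,0,0,0],[0.7,0,-0.6,0,0,0,0],[1,0,-0.9,0,0,0,0],[1,0,-0.9,0,0,0,0]]]' 8
python3 - <<'E'
from h import *
s=st();print(np.round(s['moment'],2))
E
```

```text
t: 6.12
eef_pos: [0.4676, 0.0201, 0.1637]
ee_rot: [3.14, -0.3, -2.109]
force: [0.6, 0.3, -3.4]
width: 0.01
gripper_force: 8.0
t 6.12 p [0.4676 0.0201 0.1637] r [ 3.14  -0.3   -2.109] F [ 0.6  0.3 -3.4] w 0.01 g 8.0 q [ 0.578  0.202 -0.458  0.139 -1.185 -1.186]
[ 1.07 -0.97 -0.01]
```

```bash
python3 -m jog '[[[0.5,-5.7,0.1,0.009,0,-0.029,0],[0.9,-11.4,0.3,0.018,0,-0.057,0],[1.2,-22.8,0.4,0.035,0,-0.115,0],[0.8,-34.2,0.3,0.053,0,-0.172,0],[-0.2,-45.5,-0.1,0.071,0,-0.229,0],[-1.9,-56.8,-0.6,0.089,0,-0.287,0],[-4.2,-68,-1.3,0.106,0,-0.344,0],[-7.1,-79,-2.2,0.124,0,-0.401,0],[-8.9,-84.4,-2.7,0.133,0,-0.43,0],[-10.7,-89.7,-3.3,0.142,0,-0.459,0],[-10.7,-89.7,-3.3,0.142,0,-0.459,0]]]' 10
python3 - <<'E'
from h import *
s=st();print(np.round(s['moment'],2))
P=camera_params('top');im,d=grab_frame('top');cv2.imwrite('pics/t2.png',cv2.resize(im[160:350,220:420],None,fx=3,fy=3,interpolation=cv2.INTER_CUBIC))
p0,R0=tcp(-.055,.3)
for g in np.arange(-.025,.22,.03):
    p,R=tcp(g,.3); print(round(g,3),np.round(np.r_[R0.inv().apply(p-p0)*1000,(R0.inv()*R).as_rotvec()],3).tolist())
E
```

```text
t: 7.5
eef_pos: [0.5506, -0.0164, 0.1639]
ee_rot: [3.141, -0.3, -1.628]
force: [0.5, 0.4, -6.0]
width: 0.0099
gripper_force: 10.0
t 7.5 p [ 0.5506 -0.0164  0.1639] r [ 3.141 -0.3   -1.628] F [ 0.5  0.4 -6. ] w 0.0099 g 10.0 q [ 0.5    0.244 -0.459  0.293 -1.049 -0.727]
[ 1.77 -0.58 -0.04]
-0.025 [0.549, -5.677, 0.17, 0.009, 0.0, -0.029]
0.005 [0.935, -11.369, 0.289, 0.018, 0.0, -0.057]
0.035 [1.158, -17.071, 0.358, 0.027, 0.0, -0.086]
0.065 [1.218, -22.777, 0.377, 0.035, 0.0, -0.115]
0.095 [1.114, -28.482, 0.345, 0.044, 0.0, -0.143]
0.125 [0.846, -34.182, 0.262, 0.053, 0.0, -0.172]
0.155 [0.416, -39.87, 0.129, 0.062, 0.0, -0.201]
0.185 [-0.178, -45.543, -0.055, 0.071, 0.0, -0.229]
0.215 [-0.933, -51.194, -0.289, 0.08, 0.0, -0.258]
```

View pics/t2.png

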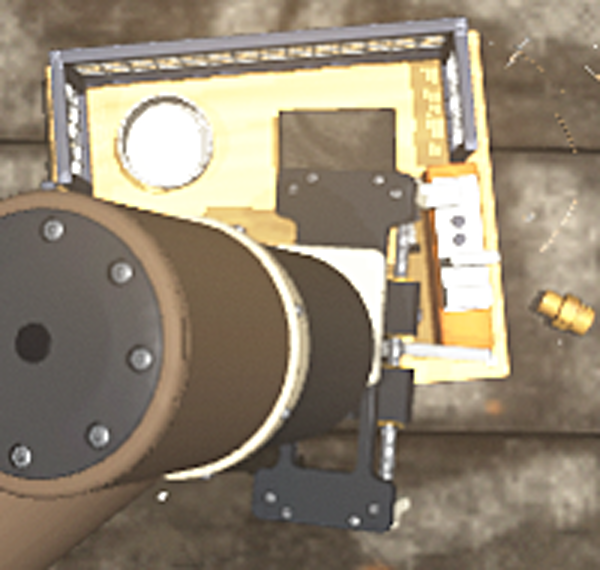

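```bash
python3 -m jog '[[[0.3,-5.7,0.3,0.009,0,-0.029,0],[0.6,-11.4,0.5,0.018,0,-0.057,0],[0.9,-17.1,0.5,0.027,0,-0.086,0],[1,-20,0.5,0.031,0,-0.1,0],[1,-22.8,0.5,0.035,0,-0.115,0],[1,-22.8,0.5,0.035,0,-0.115,0]]]' 10
python3 - <<'E'
from h import *
s=st();print(np.round(s['moment'],2))
p0,R0=tcp(.065,.3)
for g in np.arange(.075,.20,.01):
    p,R=tcp(g,.3); print(round(g,3),np.round(np.r_[R0.inv().apply(p-p0)*1000,(R0.inv()*R).as_rotvec()],3).tolist())
E
```

```text
t: 8.3
eef_pos: [0.5734, -0.0189, 0.1641]
ee_rot: [3.141, -0.3, -1.508]
force: [0.9, -2.1, -1.6]
width: 0.0102
gripper_force: 10.0
t 8.3 p [ 0.5734 -0.0189  0.1641] r [ 3.141 -0.3   -1.508] F [ 0.9 -2.1 -1.6] w 0.0102 g 10.0 q [ 0.484  0.257 -0.451  0.323 -1.013 -0.613]
[ 0.58 -0.3   0.  ]
0.075 [0.201, -1.89, 0.062, 0.003, -0.0, -0.01]
0.085 [0.384, -3.783, 0.119, 0.006, -0.0, -0.019]
0.095 [0.549, -5.677, 0.17, 0.009, -0.0, -0.029]
0.105 [0.696, -7.573, 0.215, 0.012, -0.0, -0.038]
0.115 [0.825, -9.471, 0.255, 0.015, -0.0, -0.048]
0.125 [0.935, -11.369, 0.289, 0.018, -0.0, -0.057]
0.135 [1.028, -13.269, 0.318, 0.021, -0.0, -0.067]
0.145 [1.102, -15.17, 0.341, 0.024, -0.0, -0.076]
0.155 [1.158, -17.071, 0.358, 0.027, -0.0, -0.086]
0.165 [1.196, -18.973, 0.37, 0.03, -0.0, -0.096]
0.175 [1.216, -20.875, 0.376, 0.033, -0.0, -0.105]
0.185 [1.218, -22.777, 0.377, 0.035, -0.0, -0.115]
0.195 [1.201, -24.679, 0.372, 0.038, -0.0, -0.124]
```

```bash
python3 -m jog '[[[0.2,-1.9,0.1,0.003,0,-0.01,0],[0.4,-3.8,0.1,0.006,0,-0.019,0],[0.4,-3.8,0.1,0.006,0,-0.019,0]]]'; python3 -m jog '[[[0.2,-1.9,0.1,0.003,0,-0.01,0],[0.3,-2.8,0.1,0.004,0,-0.014,0],[0.3,-2.8,0.1,0.004,0,-0.014,0]]]'; python3 -m jog '[[[0.1,-1,0.1,0.002,0,-0.005,0],[0.2,-1.9,0.1,0.003,0,-0.01,0],[0.2,-1.9,0.1,0.003,0,-0.01,0]]]'
```

```text
t: 8.68
eef_pos: [0.5772, -0.0191, 0.164]
ee_rot: [3.141, -0.3, -1.488]
force: [1.1, -3.3, -1.4]
width: 0.0099
gripper_force: 10.0
t: 9.05
eef_pos: [0.58, -0.0191, 0.164]
ee_rot: [3.14, -0.3, -1.473]
force: [0.5, -2.9, 0.2]
width: 0.0099
gripper_force: 10.0
t: 9.43
eef_pos: [0.5819, -0.0192, 0.164]
ee_rot: [3.14, -0.3, -1.463]
force: [1.5, -3.7, 2.0]
width: 0.01
gripper_force: 10.0
```

```bash
for i in 1 2; do :; done; python3 -m jog '[[[0.2,-1,-0.1,0.002,0,-0.005,0],[0.5,-1.9,-0.2,0.003,0,-0.01,0],[0.5,-1.9,-0.2,0.003,0,-0.01,0]]]'; python3 -m jog '[[[0.2,-1,0,0.002,0,-0.005,0],[0.3,-1.9,0,0.003,0,-0.01,0],[0.3,-1.9,0,0.003,0,-0.01,0]]]'
```

```text
t: 9.8
eef_pos: [0.5834, -0.0193, 0.164]
ee_rot: [3.139, -0.299, -1.452]
force: [-1.1, -2.3, 0.3]
width: 0.0102
gripper_force: 10.0
t: 10.18
eef_pos: [0.5851, -0.0194, 0.1639]
ee_rot: [3.139, -0.299, -1.442]
force: [-3.8, -0.8, -1.4]
width: 0.0099
gripper_force: 10.0
```

```bash
python3 -m jog '[[[0.1,-0.6,0,0.001,0,-0.003,0],[0.2,-1.2,0,0.002,0,-0.006,0],[0.2,-1.2,0,0.002,0,-0.006,0]]]'; python3 -m jog '[[[0.1,-0.6,0,0.001,0,-0.003,0],[0.2,-1.2,0,0.002,0,-0.006,0],[0.2,-1.2,0,0.002,0,-0.006,0]]]'
```

```text
t: 10.55
eef_pos: [0.5864, -0.0195, 0.164]
ee_rot: [3.139, -0.299, -1.435]
force: [-4.9, -0.6, -3.3]
width: 0.0105
gripper_force: 10.0
t: 10.92
eef_pos: [0.5876, -0.0194, 0.1639]
ee_rot: [3.139, -0.299, -1.429]
force: [-5.3, 0.3, -3.3]
width: 0.01
gripper_force: 10.0
```

```bash
python3 -m jog '[[[0.1,-0.6,0,0.001,0,-0.003,0],[0.1,-1.2,0.1,0.002,0,-0.006,0],[0.1,-1.2,0.1,0.002,0,-0.006,0]]]'; python3 -m jog '[[[0,-0.5,0,0.001,0,-0.003,0],[0.1,-1,0.1,0.002,0,-0.005,0],[0.1,-1,0.1,0.002,0,-0.005,0]]]'
```

```text
t: 11.3
eef_pos: [0.5886, -0.0195, 0.1639]
ee_rot: [3.139, -0.299, -1.423]
force: [-5.9, -0.5, -2.5]
width: 0.0101
gripper_force: 10.0
t: 11.68
eef_pos: [0.5895, -0.0195, 0.1639]
ee_rot: [3.139, -0.299, -1.418]
force: [-6.9, 0.3, -1.3]
width: 0.0102
gripper_force: 10.0
```

Run:
```python
from h import *
s=st();print(s['moment'])
P=camera_params('scene');im,d=grab_frame('scene');cv2.imwrite('pics/s3.png',cv2.resize(im[230:370,250:420],None,fx=4,fy=4,interpolation=cv2.INTER_CUBIC))
```

```text
t 11.68 p [ 0.5895 -0.0195  0.1639] r [ 3.139 -0.299 -1.418] F [-6.9  0.3 -1.3] w 0.0102 g 10.0 q [ 0.474  0.267 -0.445  0.341 -0.986 -0.529]
[ 1.38628789  2.51390579 -0.90094631]
```

View pics/s3.png

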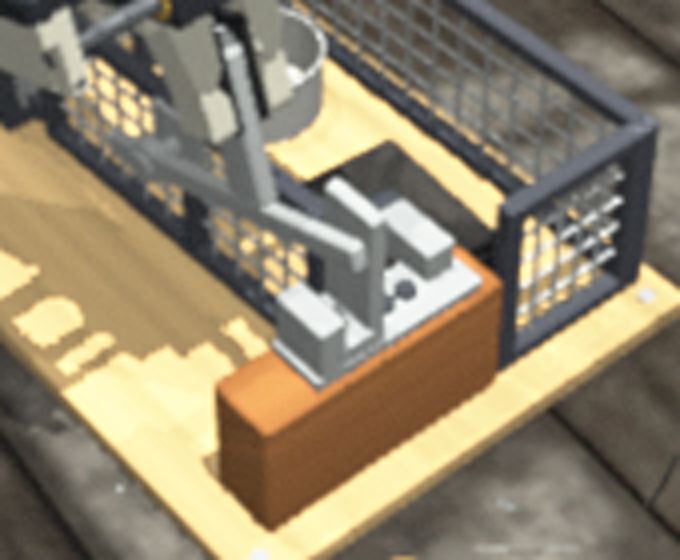

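```bash
python3 -m jog '[[[0,-0.3,0,0.001,0,-0.002,0],[0,-0.6,0,0.001,0,-0.003,0],[0,-0.6,0,0.001,0,-0.003,0]]]'; python3 -m jog '[[[0,-0.3,0,0.001,0,-0.002,0],[0,-0.6,0,0.001,0,-0.003,0],[0,-0.6,0,0.001,0,-0.003,0]]]'
```

```text
t: 12.1
eef_pos: [0.59, -0.0195, 0.1638]
ee_rot: [3.139, -0.299, -1.415]
force: [-7.6, 0.3, -1.0]
width: 0.0101
gripper_force: 10.0
t: 12.48
eef_pos: [0.5904, -0.0195, 0.1638]
ee_rot: [3.139, -0.299, -1.412]
force: [-7.8, 0.8, -0.4]
width: 0.0101
gripper_force: 10.0
```

```bash
python3 -m jog '[[[0,-0.3,0,0.001,0,-0.002,0],[0,-0.6,0,0.001,0,-0.003,0],[0,-0.6,0,0.001,0,-0.003,0]]]'; python3 -m jog '[[[0,-0.3,0,0.001,0,-0.002,0],[0,-0.6,0,0.001,0,-0.003,0],[0,-0.6,0,0.001,0,-0.003,0]]]'
```

```text
t: 12.85
eef_pos: [0.5907, -0.0196, 0.1638]
ee_rot: [3.138, -0.3, -1.408]
force: [-8.2, -0.3, -0.7]
width: 0.0105
gripper_force: 10.0
t: 13.22
eef_pos: [0.5907, -0.0196, 0.1637]
ee_rot: [3.138, -0.3, -1.405]
force: [-11.0, 0.2, 0.4]
width: 0.01
gripper_force: 10.0
```

```bash
python3 -m jog '[[[0,0.7,0,-0.002,0,0.006,0],[0,1.4,0,-0.004,0,0.012,0],[0,2.1,0,-0.005,0,0.018,0],[0,2.1,0,-0.005,0,0.018,0]]]'
python3 - <<'E'
from h import *
s=st();print(s['moment'])
p0,R0=tcp(.148,.3)
for th in [.25,.2,.15,.1,.05,0,-.02]:
    p,R=tcp(.148,th); print(th,np.round(np.r_[R0.inv().apply(p-p0)*1000,(R0.inv()*R).as_rotvec()],3).tolist())
E
```

```text
t: 13.72
eef_pos: [0.5896, -0.0196, 0.1638]
ee_rot: [3.14, -0.299, -1.424]
force: [-6.3, 0.1, -1.7]
width: 0.0095
gripper_force: 10.0
t 13.72 p [ 0.5896 -0.0196  0.1638] r [ 3.14  -0.299 -1.424] F [-6.3  0.1 -1.7] w 0.0095 g 10.0 q [ 0.473  0.268 -0.443  0.34  -0.988 -0.534]
[ 1.31815035  2.61761159 -0.86863794]
0.25 [2.055, -0.0, 3.802, -0.0, -0.05, 0.0]
0.2 [3.918, 0.0, 7.702, -0.0, -0.1, 0.0]
0.15 [5.584, 0.0, 11.691, 0.0, -0.15, 0.0]
0.1 [7.048, -0.0, 15.757, 0.0, -0.2, 0.0]
0.05 [8.307, -0.0, 19.892, -0.0, -0.25, 0.0]
0 [9.358, -0.0, 24.085, 0.0, -0.3, 0.0]
-0.02 [9.719, 0.0, 25.775, 0.0, -0.32, 0.0]
```

```bash
python3 -m jog '[[[1,0.2,1.9,0,-0.025,0.001,0],[2.1,0.4,3.8,0,-0.05,0.002,0],[3,0.4,5.7,0,-0.075,0.002,0],[3.9,0.4,7.7,0,-0.1,0.002,0],[3.9,0.4,7.7,0,-0.1,0.002,0]]]'
```

```text
t: 14.35
eef_pos: [0.5901, -0.0256, 0.1573]
ee_rot: [3.14, -0.198, -1.427]
force: [-7.1, 2.5, -3.1]
width: 0.0097
gripper_force: 10.0
```

```bash
python3 -m jog '[[[1,0,1.9,0,-0.025,0,0],[2.1,0,3.8,0,-0.05,0,0],[3,0,5.7,0,-0.075,0,0],[3.9,0,7.7,0,-0.1,0,0],[3.9,0,7.7,0,-0.1,0,0]]]'
```

```text
t: 14.98
eef_pos: [0.5907, -0.0308, 0.1503]
ee_rot: [3.14, -0.098, -1.427]
force: [-6.5, 1.9, -3.8]
width: 0.01
gripper_force: 10.0
```

```bash
python3 -m jog '[[[1,0,1.9,0,-0.025,0,0],[2.1,0,3.8,0,-0.05,0,0],[3,0,5.7,0,-0.075,0,0],[3.7,0,7.1,0,-0.095,0,0],[3.7,0,7.1,0,-0.095,0,0]]]'
```

```text
t: 15.6
eef_pos: [0.5913, -0.0349, 0.1435]
ee_rot: [3.14, -0.003, -1.427]
force: [-5.9, 2.6, -5.6]
width: 0.0103
gripper_force: 10.0
```

```bash
python3 -m jog '[[[-0.1,0,0.5,0,-0.005,0,0],[-0.2,0,1,0,-0.01,0,0],[-0.2,0,1,0,-0.01,0,0]]]';  python3 -m jog '[[[-0.1,0,0.4,0,-0.005,0,0],[-0.2,0,0.8,0,-0.01,0,0],[-0.2,0,0.8,0,-0.01,0,0]]]'
python3 - <<'E'
from h import *
s=st();P=camera_params('scene');im,d=grab_frame('scene');cv2.imwrite('pics/s4.png',cv2.resize(im[230:370,250:420],None,fx=4,fy=4,interpolation=cv2.INTER_CUBIC))
E
```

```text
t: 15.98
eef_pos: [0.5914, -0.0349, 0.1433]
ee_rot: [3.14, 0.006, -1.426]
force: [-7.2, 1.7, 0.1]
width: 0.0099
gripper_force: 10.0
t: 16.35
eef_pos: [0.5914, -0.0348, 0.1432]
ee_rot: [3.14, 0.015, -1.425]
force: [-9.6, 2.1, 5.3]
width: 0.0102
gripper_force: 10.0
t 16.35 p [ 0.5914 -0.0348  0.1432] r [ 3.14   0.015 -1.425] F [-9.6  2.1  5.3] w 0.0102 g 10.0 q [ 0.261  0.294 -0.277 -0.018 -1.    -0.105]
```

View pics/s4.png

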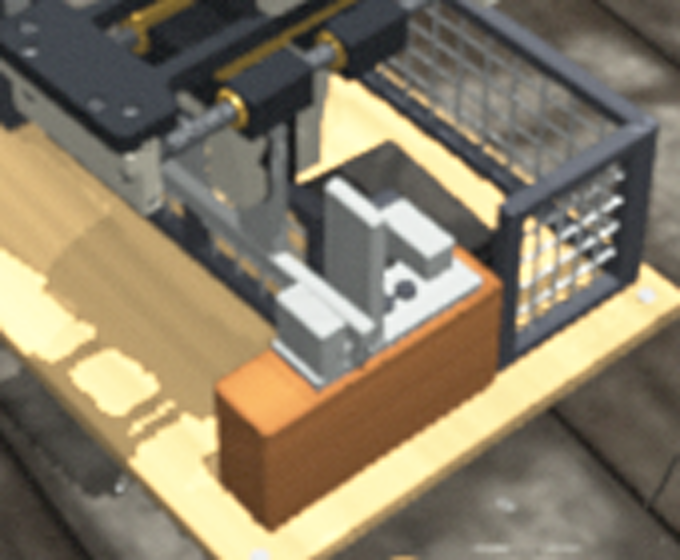

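```bash
python3 -m jog '[[[0,0.2,-0.6,0,0,0,0],[0,0.2,-0.6,0,0,0,0],[0,0.2,-0.6,0,0,0,30],[0,0.2,-0.6,0,0,0,40],[0,0.2,-0.6,0,0,0,40],[0,0.2,-0.6,0,0,0,40],[0,0.2,-0.6,0,0,0,40]]]'
python3 - <<'E'
from h import *
st()
E
```

```text
t: 17.27
eef_pos: [0.5924, -0.0346, 0.1435]
ee_rot: [-3.141, 0.016, -1.426]
force: [-1.1, 0.2, -0.4]
width: 0.0398
gripper_force: 0.0
t 17.27 p [ 0.5924 -0.0346  0.1435] r [-3.141  0.016 -1.426] F [-1.1  0.2 -0.4] w 0.0398 g 0.0 q [ 0.26   0.294 -0.277 -0.018 -0.998 -0.106]
```

```bash
python3 -m jog '[[[0,0,-10,0,0,0,40],[0,0,-35,0,0,0,40],[0,0,-75,0,0,0,40],[0,0,-120,0,0,0,40],[-10,60,-140,0,0,0,40],[-20,120,-150,0,0,0,40],[-20,160,-150,0,0,0,40],[-20,160,-150,0,0,0,40]]]'
python3 - <<'E'
from h import *
st();im,d=grab_frame('scene');a=cv2.resize(im[220:400,180:420],None,fx=3.2,fy=3.2,interpolation=cv2.INTER_CUBIC);cv2.imwrite('pics/s5.png',a)
E
```

```text
t: 18.27
eef_pos: [0.4292, -0.0406, 0.2955]
ee_rot: [-3.137, 0.017, -1.425]
force: [0.4, 1.0, 0.3]
width: 0.0399
gripper_force: 0.0
t 18.27 p [ 0.4292 -0.0406  0.2955] r [-3.137  0.017 -1.425] F [0.4 1.  0.3] w 0.0399 g 0.0 q [ 0.352 -0.101 -0.365 -0.016 -1.299 -0.202]
```

View pics/s5.png

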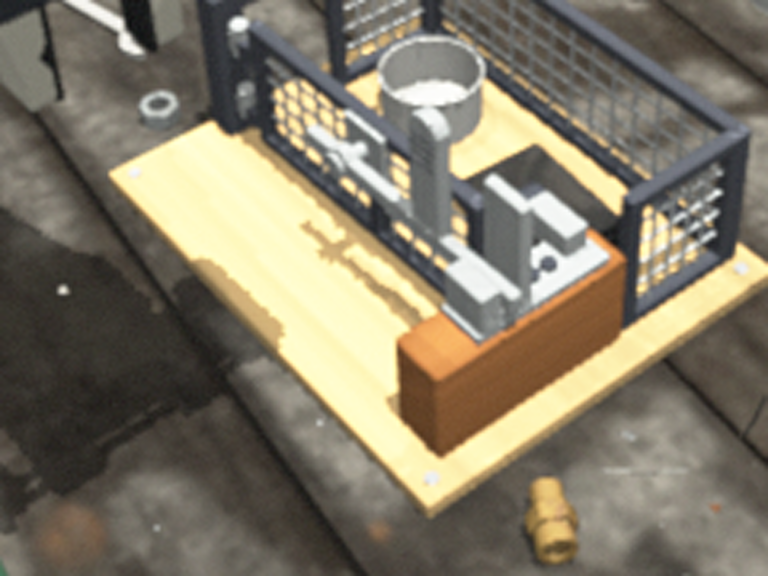

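The picture shows the gate shut and the bar lying level in the notch behind the striker, at about (490,270). The tin, case, nut and fitting have not moved.

```bash
python3 -c "
from station import arm
print(arm.job_done())"
```

```text
the job is handed in; nothing more can be done
None
```

The gate is shut and latched, with the bar fully down in the notch behind the striker and the arm clear; the peak push was about 11 N (limit 16 N), nothing else was disturbed, and the job was handed in at about 18 s.

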